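# Wedge the rocking inspection microscope steady

## Robot

A 6-joint arm with a two-finger parallel gripper is mounted at the origin on the work surface. World frame = base frame: x ahead of the robot, y to its left, z up, the work surface at z = 0. Lengths are in m, angles in degrees, forces in N, time in s.
With the tool pointing down it reaches from about 0.325 to 0.85 m from the base axis. Payload 15.5 kg.
Tool frame: the origin (TCP) lies midway between the tips of the shut fingers; the grasp point (between the pads) lies 19 mm behind it; z points along the fingers, y is the direction in which the jaws open and shut (so a half turn about z gives the same grasp; the last joint's range is limited). The gripper opens to 91 mm and grips with 3 to 60 N. Pads are 32 mm wide; open, the fingers measure 118 mm over their backs; the gripper's body (76 mm by 178 mm) begins 60 mm behind the grasp point.
Start: joints at [66.377, 28.281, 77.091, -0, 74.628, -5.472], TCP at [0.195, 0.594, 0.214] pointing down, gripper open.
Joint ranges: [-166.48, 166.48], [-47.26, 123.95], [12.59, 153.08], [-70.14, 250.14], [6.76, 159.57], [-176.63, 176.63]. Speed limits (degrees/s): [108.29, 108.29, 147.25, 172.46, 172.46, 172.46].

## Interface

Orientations are given as [roll, pitch, yaw] about the fixed x, y, z axes, in that order (R = Rz(yaw) Ry(pitch) Rx(roll)).
In Python, from cell import sensors, viewer, job gives the robot as it stands. The module is installed in compiled form; this text tells all that it offers.
- The arm moves only by the tool servo_tool, never from a script. Its argument "moves" is a list of rows, each a list of 3 entries, a list of its own where there are three numbers: the turn, a rotation vector about the world's x, y, z in degrees, then the shift along the world's x, y, z in mm, then the opening, from 0 (shut) to 1 (fully open). In form: [[[rx, ry, rz], [dx, dy, dz], jaw], ...]. A call has 1 to 5 rows; each row is the pose to reach, as a shift and turn from the pose commanded when the call began; what a row does not reach only later rows make up. A row lasts 1/10 s, in which the tool goes at most 50 mm and 8.59 degrees, less where a joint would pass 70% of its speed; a pose out of reach is approached as far as the arm can. A call with a gripper value outside its range is refused whole. The fingers move at their own pace and stop on an object; "newtons" is the grip in N (left out, the last holds). Time passes only in rows, so rows that repeat a pose let the fingers close. It gives the time, the measured TCP pose, the force and the opening at its end, in the units of the state.
- sensors.read_state(): the state, without advancing time (a new reading comes with each control period).
- viewer.get_image(name): name is "scene" or "top" or "wrist"; returns a dict with "pixels" (384x512x3 uint8, red, green, blue), "z_map" (384x512 float32, m along the optical axis (not along the pixel's ray), 0 where there is no reading), "vfov" (degrees; the focal length in pixels is half the picture's height over the tangent of half this angle, whatever the lens; pixels are square), "cx", "cy" (the principal point, pixels), "extrinsics" (4x4, takes a point from world to camera coordinates). Camera axes: x right, y down, z forward; pixel columns grow to the right and rows downward; lengths in m; the calibration is good to about 2 mm. A picture is of the moment at which its call begins.
- job.sign_off(): hands the job in, once; it reports no verdict.
The state is a dict: "clock": time; "joint_positions": joint angles; "qd": joint speeds; "joint_efforts": joint torques, N m; "eef_pos": TCP position; "eef_rot": TCP orientation; "force": force on the tool from outside, world axes, zero at the start; "wrist_torque": the same for the moment, N m; "grip_width": finger opening in m.
Only numpy, scipy, OpenCV 4.12 (cv2) and the standard library are available. Lean on these libraries where they do the work, as an engineer would, in place of code of your own. Each camera call takes 0.05 s, during which the arm holds its last target.

## Task

The inspection microscope rocks because one of its four feet is worn short and hangs just clear of the optical table. Push the brass wedge along the table, thin end first, under that foot until it is snug and the microscope stands level and steady, then press down on the corner of the base plate right above that foot to prove that it no longer rocks. Push and press only: do not pick up the wedge or the microscope, do not shove the microscope out of its place, and leave the other things where they are.

Things in the scene. Friction and masses are not known exactly. Their poses are not given: they have to be found in the camera images.
- microscope: inspection microscope, 3.5 to 4.7 kg, loose on four round rubber feet. Aluminium base plate 200 (its x) by 220 mm (its y), 14 mm thick, top 34 mm above the table; column at the middle of the +y edge, tube over the plate's middle, 265 mm tall in all. Origin on the table plane under the plate's centre, z up. Feet at x = +-80, y = +-90 mm; the worn one at x = +80, y = -90.
- foot_dome (a point): centre of the worn foot's rubber dome, radius 12 mm, at the corner away from the column and from the robot. The foot hangs 4 to 8 mm clear of the table (different each time), so this point is 16 to 20 mm above it; the plate's edges lie 20 mm outside it. The weight rests on the other three feet: some 4 N down on this corner rocks it.
- plate_corner (a point): point on top of the base plate straight above the worn foot, 34 mm above the table, where a dark screw head stands 2 mm proud: the place to press. The plate is bare for 35 mm around it; the nearest tall part is the tube, its axis 128 mm off, from 98 mm above the table up.
- wedge: loose brass wedge 110 mm long, 40 wide, 0.32 kg, 2 mm thick at the thin end, rising evenly to 15 mm at the heel. Origin mid-underside; x points level to the thin end, z up. It begins on the microscope's -y side, thin end 35 to 90 mm short of the worn foot, pointing roughly at it (out by up to 20 mm and 0.2 rad). It slides at about 2 N while moving and stays put when let go.
- wedge_heel (a point): middle of the heel's upright end face (40 mm wide, 15 mm high), 7.5 mm above the table: the face to push on. Once the slope meets the foot the push needed climbs within some 5 mm of travel to 6 N and more; from some 12 N it jacks the microscope up or shoves it.
- wedge_slope (a point): middle of the sloping top face; its x points down the slope to the thin end, z square out of the face. The foot rests on the slope when foot_dome is 12 mm along this z.
- lens_post: loose lens on a post, 125 mm tall, round foot 37 mm across; origin under its foot; leave it alone
- mirror_post: loose mirror mount on a post, 130 mm tall, round foot 37 mm across; origin under its foot; leave it alone
- flat_block: loose flat brass bar 70 x 30 x 12 mm, of even thickness (not the wedge); origin under its centre; leave it alone
- driver: loose hex driver 160 mm long with a black handle, lying down; its x runs from handle to tip; leave it alone
- lens_case: loose white round lens case, 42 mm across, 18 mm high; origin under its centre; leave it alone
- cage_cube: loose black cube 38 mm with round ports; origin under its centre; leave it alone
- screw_tray: loose grey divided tray 90 x 65 x 22 mm; origin under its centre; leave it alone
Things that resemble listed ones, but are neither listed nor needed, are in the scene too. What is shaped like the wedge but purple is not meant.

How it is judged:
By the outcome, as a careful person would: the job done as asked, in the order asked, and still so for the second after the job is handed in, with the robot touching nothing.
It also fails if it takes over 64 s, if anything falls off the work surface, if the arm or the gripper's body presses on something with over 40 N, if the wrist force passes 120 N, or if a joint passes its speed limit or range.

## Working session

There is one attempt and no reset: what is moved stays moved. The work goes in short steps, Python scripts to look and compute and a tool call to move; the robot and the scene stay as the last step left them, time stands still between calls to the robot, and variables do not carry over. Pictures are saved under pics/ and viewed, and the job is handed in when it is done.

Besides the shell and the picture viewer there is one more tool, called as a command line: name --argument value ..., lists and objects as JSON in quotes. servo_tool: Moves the arm, as the interface text tells. Its arguments: {"type":"object","properties":{"moves":{"type":"array","items":{"type":"array"}},"newtons":{"type":"number"}},"required":["moves"]}

```bash
mkdir -p pics; cat > h.py <<'E'
import numpy as np, cv2
from cell import sensors, viewer, job
def grab(n,tag):
    d=viewer.get_image(n); np.savez(f'{tag}.npz',**d)
    cv2.imwrite(f'pics/{tag}.png',cv2.cvtColor(d['pixels'],cv2.COLOR_RGB2BGR)); return d
def load(tag): return dict(np.load(f'{tag}.npz'))
def par(d):
    f=192/np.tan(np.radians(float(d['vfov']))/2); return f,float(d['cx']),float(d['cy']),d['extrinsics']
def plane(d,u,v,z):
    f,cx,cy,E=par(d); R=E[:3,:3];C=-R.T@E[:3,3]
    r=R.T@np.array([(u-cx)/f,(v-cy)/f,1]); return C+r*(z-C[2])/r[2]
def pts(d):
    f,cx,cy,E=par(d); Z=d['z_map']; v,u=np.mgrid[:384,:512]
    P=np.stack([(u-cx)/f*Z,(v-cy)/f*Z,Z],-1); R=E[:3,:3]
    return (P-E[:3,3])@R
def proj(d,p):
    f,cx,cy,E=par(d); q=E[:3,:3]@np.array(p)+E[:3,3]; return f*q[0]/q[2]+cx,f*q[1]/q[2]+cy
E
python3 - <<'E'
from h import *
print(sensors.read_state())
for n in ['scene','top','wrist']:
    d=grab(n,n+'0'); print(n,par(d)[0],d['cx'],d['cy'],d['extrinsics'].round(3).tolist())
E
```

```text
{'clock': 0.0, 'joint_positions': array([ 6.63785713e+01,  2.83140559e+01,  7.71272436e+01, -5.99596525e-04,
        7.46285222e+01, -5.46848141e+00]), 'qd': array([ 0.0510786 , -0.01223777,  0.00935101, -0.08611495,  0.04310648,
       -0.02044786]), 'joint_efforts': array([ 1.69978819e-03, -8.78817558e+01, -3.81858587e+01,  7.09099020e-02,
        5.29596896e-02, -1.81663120e-05]), 'eef_pos': array([0.1945345 , 0.59355222, 0.21334659]), 'eef_rot': array([-1.79930441e+02, -6.07855528e-03,  1.61847208e+02]), 'force': array([0.06675372, 0.65557088, 0.01082586]), 'wrist_torque': array([ 0.01504353,  0.0635609 , -0.00934517]), 'grip_width': 0.0910576119527667}
scene 357.72952827300554 257.7900303489455 185.8198133564426 [[-0.287, 0.958, 0.002, 0.208], [0.753, 0.226, -0.618, -0.36], [-0.593, -0.176, -0.786, 1.304], [0.0, 0.0, 0.0, 1.0]]
top 388.6020792297969 252.73644064004054 195.32948283949227 [[0.001, -1.0, 0.009, -0.052], [-0.994, -0.002, -0.113, 0.56], [0.113, -0.009, -0.994, 1.24], [0.0, 0.0, 0.0, 1.0]]
wrist 330.5705027057431 257.30456777236503 191.795362037179 [[0.31, 0.951, -0.0, -0.624], [0.911, -0.297, 0.284, -0.032], [0.27, -0.089, -0.959, 0.39], [0.0, 0.0, 0.0, 1.0]]
```

View pics/scene0.png

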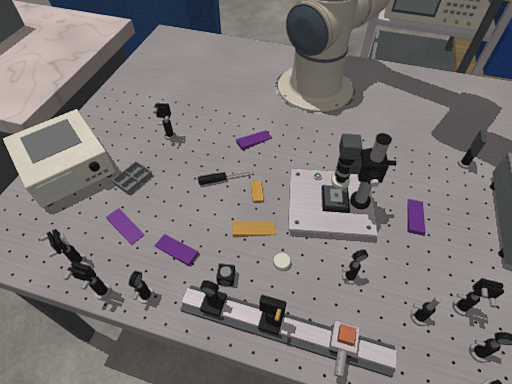

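View pics/top0.png

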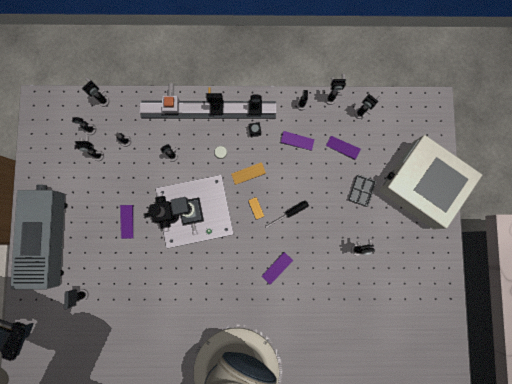

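View pics/wrist0.png

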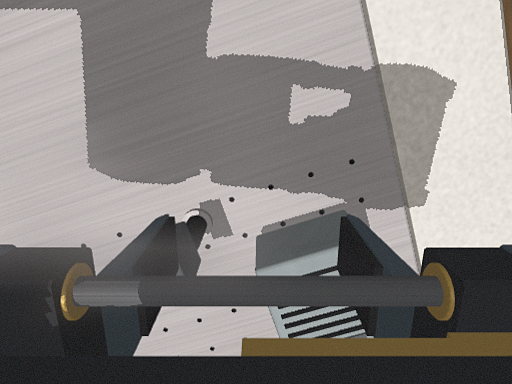

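```bash
python3 - <<'E'
from h import *
t=load('top0'); s=load('scene0')
for d,n,(a,b,c,e) in [(t,'ct',(150,150,280,250)),(s,'cs',(220,150,390,280))]:
    im=cv2.cvtColor(d['pixels'][b:e,a:c],cv2.COLOR_RGB2BGR); k=4
    cv2.imwrite(f'pics/{n}.png',cv2.resize(im,None,fx=k,fy=k,interpolation=cv2.INTER_CUBIC))
for d,n in [(t,'top'),(s,'scene')]:
    hsv=cv2.cvtColor(d['pixels'],cv2.COLOR_RGB2HSV)
    m=cv2.inRange(hsv,(8,120,90),(30,255,255)); P=pts(d)
    cs,_=cv2.findContours(m,cv2.RETR_EXTERNAL,cv2.CHAIN_APPROX_NONE)
    for c in cs:
        if cv2.contourArea(c)<60: continue
        mm=np.zeros_like(m); cv2.drawContours(mm,[c],-1,255,-1); q=P[(mm>0)&(d['z_map']>0)]
        r=cv2.minAreaRect(c); print(n,r,cv2.contourArea(c),'med',np.median(q,0).round(4))
        for p in cv2.boxPoints(r): print('   ',p.round(1),plane(d,*p,0.0)[:2].round(4),plane(d,*p,0.012)[:2].round(4))
        A=np.c_[q[:,:2]-q[:,:2].mean(0),np.ones(len(q))]; co=np.linalg.lstsq(A,q[:,2],rcond=None)[0]; print('   slope',co.round(4), 'rms',(q[:,2]-A@co).std())
E
```

```text
top ((255.76727294921875, 207.9569091796875), (20.483808517456055, 8.534918785095215), 66.80140686035156) 152.0 med [ 0.5204 -0.0623  0.0122]
    [247.8 200.2] [ 0.5474 -0.035 ] [ 0.5462 -0.0351]
    [255.7 196.9] [ 0.5587 -0.0613] [ 0.5574 -0.0611]
    [263.7 215.7] [ 0.4956 -0.0883] [ 0.4948 -0.0878]
    [255.9 219.1] [ 0.4843 -0.0621] [ 0.4837 -0.0619]
   slope [-0.0026 -0.0169  0.0121] rms 0.0023926283675411776
top ((248.1493377685547, 173.01809692382812), (11.70450496673584, 32.019222259521484), 70.34617614746094) 327.5 med [ 0.6381 -0.0355  0.0089]
    [231.1 172.9] [0.64   0.0216] [0.638 0.021]
    [261.3 162.1] [ 0.6773 -0.0803] [ 0.6749 -0.0799]
    [265.2 173.1] [ 0.6395 -0.0936] [ 0.6374 -0.0931]
    [235.  183.9] [0.6025 0.0081] [0.6008 0.0077]
   slope [ 0.0252 -0.12    0.0085] rms 0.0026255560152547773
top ((168.5, 101.0), (8.0, 9.0), 90.0) 68.5 med [0.8579 0.2184 0.0895]
    [164.  97.] [0.9047 0.2548] [0.9001 0.2521]
    [173.  97.] [0.9048 0.2239] [0.9003 0.2214]
    [173. 105.] [0.8763 0.2232] [0.872  0.2207]
    [164. 105.] [0.8761 0.2541] [0.8719 0.2514]
   slope 
[... 509 characters left out ...]
 -0.0395  0.0092]
    [233. 221.] [ 0.6308 -0.0967] [ 0.6378 -0.0935]
    [275. 221.] [0.5988 0.0099] [0.6063 0.0114]
    [275. 236.] [0.6428 0.0216] [0.6497 0.0229]
    [233. 236.] [ 0.6738 -0.0818] [ 0.6802 -0.0789]
   slope [-0.0257 -0.1223  0.0093] rms 0.0023812305683090494
scene ((256.9385070800781, 191.00770568847656), (21.085905075073242, 10.542951583862305), 82.87498474121094) 192.0 med [ 0.5268 -0.062   0.0129]
    [250.4 181.2] [ 0.4882 -0.093 ] [ 0.4974 -0.0899]
    [260.9 179.9] [ 0.4749 -0.0655] [ 0.4843 -0.0628]
    [263.5 200.8] [ 0.5443 -0.0376] [ 0.5526 -0.0354]
    [253.  202.1] [ 0.5568 -0.064 ] [ 0.565  -0.0614]
   slope [ 0.0115 -0.0697  0.0125] rms 0.0024491867042835008
```

```bash
ls pics
```

```text
cs.png
ct.png
scene0.png
top0.png
wrist0.png
```

View pics/ct.png

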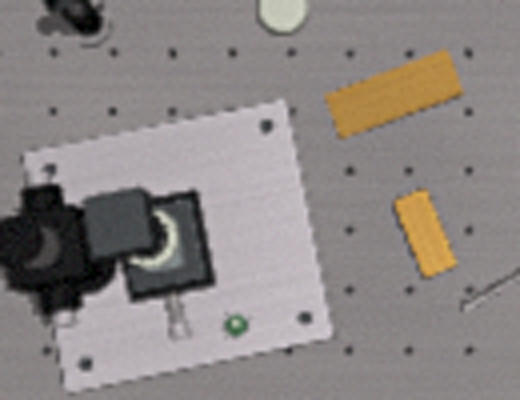

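View pics/cs.png

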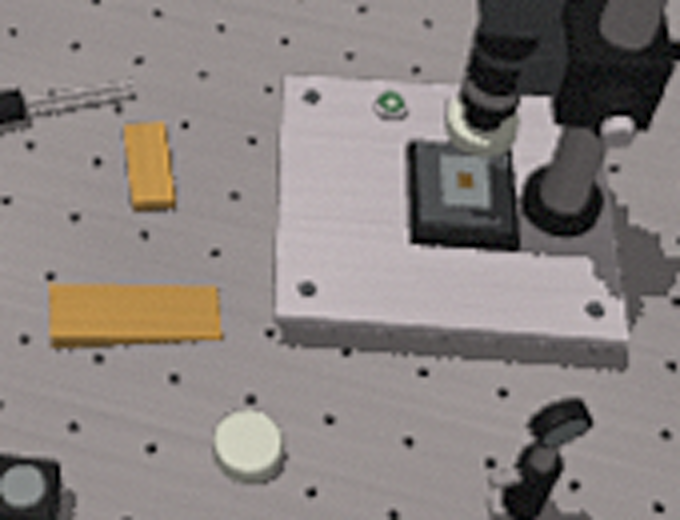

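```bash
python3 - <<'E'
from h import *
t=load('top0'); s=load('scene0')
def blob(d,u,v,r=4):
    g=d['pixels'].mean(-1); u0,v0=int(round(u)),int(round(v)); w=g[v0-r:v0+r+1,u0-r:u0+r+1]
    b=np.clip(np.median(w)-15-w,0,None); vv,uu=np.mgrid[v0-r:v0+r+1,u0-r:u0+r+1]; return (uu*b).sum()/b.sum(),(vv*b).sum()/b.sum()
def ray(d,u,v):
    a=plane(d,u,v,0);b=plane(d,u,v,.3); return a,(b-a)/np.linalg.norm(b-a)
T={'worn':(216.5,181.5),'-x-y':(226.3,229.5),'-x+y':(171.4,241)}
S={'worn':(296.7,222.2),'-x-y':(298,174.3),'+x+y':(368.7,227.5)}
for n,p in T.items(): q=blob(t,*p); print('top',n,np.round(q,2),plane(t,*q,.036).round(4))
for n,p in S.items(): q=blob(s,*p); print('sc',n,np.round(q,2),plane(s,*q,.036).round(4))
for n in ['worn','-x-y']:
    a,u=ray(t,*blob(t,*T[n]));b,w=ray(s,*blob(s,*S[n]))
    M=np.stack([u,-w],1);k=np.linalg.lstsq(M,b-a,rcond=None)[0]; print(n,'tri',(a+u*k[0]).round(4),(b+w*k[1]).round(4))
E
```

```text
top worn [216.18 181.07] [0.6066 0.0686 0.036 ]
top -x-y [225.8 229. ] [0.4502 0.0357 0.036 ]
top -x+y [170.95 240.55] [0.413  0.2116 0.036 ]
sc worn [296.37 221.88] [0.6084 0.0668 0.036 ]
sc -x-y [297.45 173.77] [0.4524 0.0343 0.036 ]
sc +x+y [368.31 227.04] [0.5715 0.2425 0.036 ]
worn tri [0.6069 0.0687 0.0343] [0.6072 0.0667 0.0342]
-x-y tri [0.4502 0.0358 0.034 ] [0.4506 0.0341 0.0339]
```

Candidates: long brass bar at top (248,173), whose depth slopes about 0.12 along its length; short brass bar at (256,208), flat; purple wedges at (297,141), (343,148), (277,268) and (127,222). I chose (248,173), with the heel on the right and the thin end facing the plate corner. In the crops, the worn-corner screw is at top (216,181), which gives world (0.607, 0.0675, 0.034). The foot spacings come out at 159.8 and 179.5 mm, as they should.

servo_tool --moves '[[[0,0,8],[0,0,40],0],[[0,0,16],[0,0,90],0],[[0,0,24],[0,0,130],0],[[0,0,32],[0,0,150],0],[[0,0,36],[20,-30,160],0]]' --newtons 20

```text
clock: 0.65
eef_pos: [0.2136, 0.566, 0.3757]
eef_rot: [179.8, 0.1, -161.7]
force: [1.2, -0.8, -1.9]
grip_width: 0.0541
```

servo_tool --moves '[[[0,0,0],[25,-40,0],0],[[0,0,0],[50,-80,0],0],[[0,0,0],[75,-118,0],0],[[0,0,0],[100,-158,0],0],[[0,0,0],[128,-195,0],0]]'

```text
clock: 1.15
eef_pos: [0.343, 0.367, 0.3739]
eef_rot: [-180.0, -0.0, -162.1]
force: [0.3, -0.1, -0.3]
grip_width: 0.014
```

servo_tool --moves '[[[0,0,0],[27,-40,0],0],[[0,0,0],[54,-80,0],0],[[0,0,0],[81,-120,0],0],[[0,0,0],[108,-160,0],0],[[0,0,0],[135,-200,0],0]]'

```text
clock: 1.65
eef_pos: [0.4783, 0.167, 0.3739]
eef_rot: [180.0, -0.0, -162.2]
force: [1.1, -0.0, 0.9]
grip_width: 0.0005
```

servo_tool --moves '[[[0,0,0],[27,-40,0],0],[[0,0,0],[54,-80,0],0],[[0,0,0],[81,-120,0],0],[[0,0,0],[108,-160,0],0],[[0,0,0],[135,-200,0],0]]'

```text
clock: 2.15
eef_pos: [0.6134, -0.033, 0.3737]
eef_rot: [180.0, -0.0, -162.2]
force: [1.4, 0.7, 0.6]
grip_width: 0.0004
```

servo_tool --moves '[[[0,0,0],[27,-45,0],0],[[0,0,0],[55,-90,0],0],[[0,0,0],[55,-90,-45],0],[[0,0,0],[55,-90,-90],0],[[0,0,0],[55,-90,-135],0]]'

```text
clock: 2.65
eef_pos: [0.6675, -0.1217, 0.2369]
eef_rot: [180.0, -0.0, -162.2]
force: [0.8, -0.2, -1.2]
grip_width: 0.0003
```

servo_tool --moves '[[[0,0,0],[0,0,-45],0],[[0,0,0],[0,0,-85],0],[[0,0,0],[0,0,-120],0],[[0,0,0],[0,0,-130],0],[[0,0,0],[0,0,-130],0]]'

```text
clock: 3.15
eef_pos: [0.667, -0.1209, 0.1079]
eef_rot: [179.9, -0.1, -162.2]
force: [-1.0, 0.1, 0.6]
grip_width: 0.0005
```

```bash
python3 - <<'E'
from h import *
for n in ['scene','top','wrist']: d=grab(n,n+'1')
st=sensors.read_state(); print(st['clock'],st['eef_pos'],st['eef_rot'],st['force'],st['grip_width'],st['joint_positions'])
s=load('scene1')
im=cv2.cvtColor(s['pixels'][140:290,180:400],cv2.COLOR_RGB2BGR)
cv2.imwrite('pics/cs1.png',cv2.resize(im,None,fx=3.5,fy=3.5,interpolation=cv2.INTER_CUBIC))
E
```

```text
3.3 [ 0.66889574 -0.12140566  0.1110441 ] [-1.79905549e+02  1.42799310e-01 -1.62147571e+02] [-0.00437461  0.51599575  1.25785055] 0.0008141916865338906 [-1.53163637e+01  3.83463950e+01  7.50692305e+01 -1.02028390e-03
  6.64131678e+01 -1.23168268e+02]
```

View pics/cs1.png

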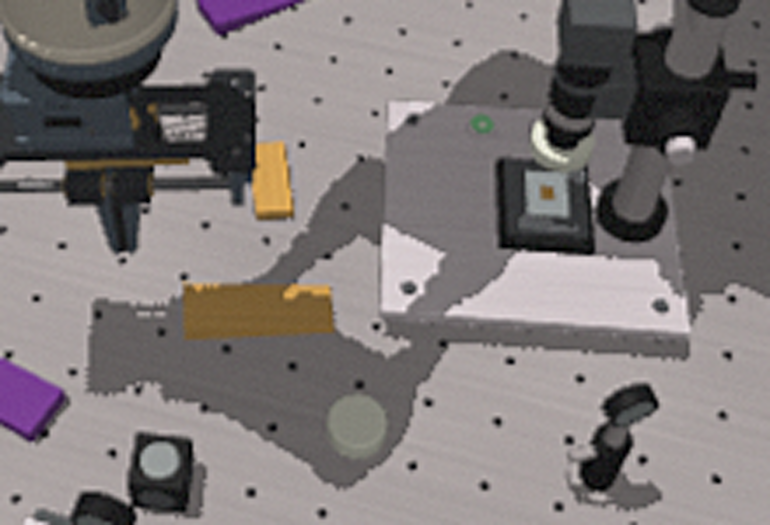

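View pics/wrist1.png

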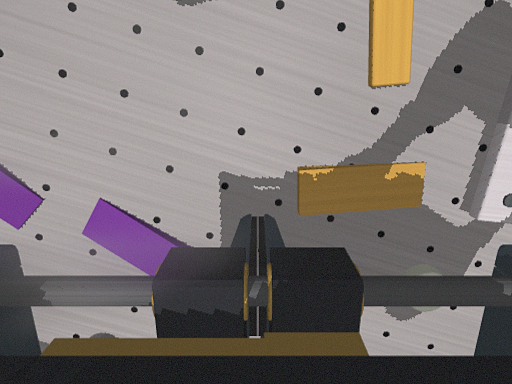

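Scene crop: the closed fingers hang behind the heel, and the wedge is unmoved at crop (258,312). The wrist view shows the wedge at (362,188) with its heel edge at column 298.

```bash
python3 - <<'E'
from h import *
d=load('wrist1')
hsv=cv2.cvtColor(d['pixels'],cv2.COLOR_RGB2HSV)
m=cv2.inRange(hsv,(8,110,60),(30,255,255))
m[:150]=0; m[230:]=0; m[:,:285]=0
c=max(cv2.findContours(m,cv2.RETR_EXTERNAL,cv2.CHAIN_APPROX_NONE)[0],key=cv2.contourArea)
q=cv2.approxPolyDP(c,4,True)[:,0]; print(q.tolist(),cv2.minAreaRect(c))
for p in q:
    for z in (0,.002,.015): print(p,z,plane(d,*p,z)[:2].round(4))
E
```

```text
[[425, 163], [298, 167], [299, 215], [419, 206]] ((361.53033447265625, 188.2279052734375), (48.54121017456055, 128.92979431152344), 87.61405944824219)
[425 163] 0 [0.6015 0.0089]
[425 163] 0.002 [0.6014 0.0078]
[425 163] 0.015 [6.009e-01 6.000e-04]
[298 167] 0 [ 0.6385 -0.094 ]
[298 167] 0.002 [ 0.6381 -0.0944]
[298 167] 0.015 [ 0.6359 -0.0968]
[299 215] 0 [ 0.6798 -0.0781]
[299 215] 0.002 [ 0.6792 -0.0786]
[299 215] 0.015 [ 0.675  -0.0817]
[419 206] 0 [0.6387 0.0212]
[419 206] 0.002 [0.6383 0.02  ]
[419 206] 0.015 [0.6361 0.0122]
```

servo_tool --moves '[[[0,0,0],[0,0,-45],0],[[0,0,0],[-1,0,-80],0],[[0,0,0],[-1,0,-96],0],[[0,0,0],[-1,0,-102],0],[[0,0,0],[-1,0,-102],0]]'

```text
clock: 3.8
eef_pos: [0.6675, -0.1213, 0.0079]
eef_rot: [-180.0, 0.1, -162.1]
force: [-0.1, -0.6, 0.5]
grip_width: 0.0003
```

servo_tool --moves '[[[0,0,0],[-1,4,0],0],[[0,0,0],[-2,8,0],0],[[0,0,0],[-4,12,0],0],[[0,0,0],[-5,16,0],0],[[0,0,0],[-5,16,0],0]]'

```text
clock: 4.3
eef_pos: [0.6616, -0.1044, 0.0072]
eef_rot: [180.0, 0.0, -162.1]
force: [-0.2, -0.1, 0.3]
grip_width: 0.0005
```

servo_tool --moves '[[[0,0,0],[-1,4,0],0],[[0,0,0],[-3,8,0],0],[[0,0,0],[-4,12,0],0],[[0,0,0],[-5,16,0],0],[[0,0,0],[-6,20,0],0]]'

```text
clock: 4.8
eef_pos: [0.6556, -0.0848, 0.0069]
eef_rot: [-180.0, -0.0, -162.2]
force: [0.3, -1.4, 0.1]
grip_width: 0.0005
```

servo_tool --moves '[[[0,0,0],[-1,4,0],0],[[0,0,0],[-3,8,0],0],[[0,0,0],[-4,12,0],0],[[0,0,0],[-5,16,0],0],[[0,0,0],[-6,20,0],0]]'

```text
clock: 5.3
eef_pos: [0.6496, -0.0648, 0.0069]
eef_rot: [-180.0, -0.0, -162.1]
force: [0.4, -0.8, -0.0]
grip_width: 0.001
```

```bash
python3 - <<'E'
from h import *
for n in ['scene','top','wrist']: d=grab(n,n+'2')
st=sensors.read_state(); print(st['clock'],st['eef_pos'],st['eef_rot'],st['force'])
s=load('scene2')
im=cv2.cvtColor(s['pixels'][140:290,180:400],cv2.COLOR_RGB2BGR)
cv2.imwrite('pics/cs2.png',cv2.resize(im,None,fx=3.5,fy=3.5,interpolation=cv2.INTER_CUBIC))
E
```

```text
5.45 [ 0.64956138 -0.06469758  0.00690533] [ 1.79985231e+02 -9.16183175e-03 -1.62131558e+02] [ 0.01761333 -0.48037676 -0.5553445 ]
```

View pics/cs2.png

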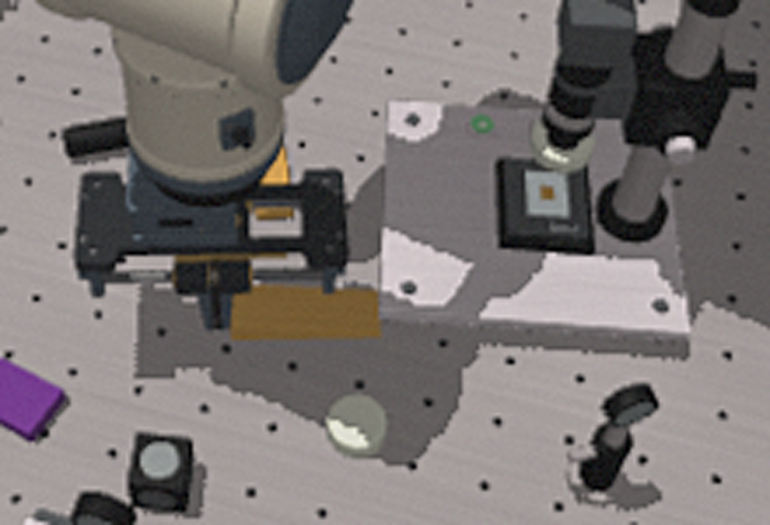

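View pics/wrist2.png

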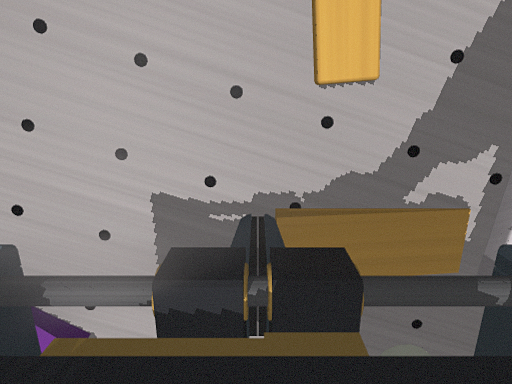

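```bash
python3 - <<'E'
from h import *
d=load('wrist2')
a=plane(d,275,208.5,.015);b=plane(d,469.5,208.5,.002);print(a,b)
u=(b-a)[:2];L=np.linalg.norm(u);u/=L;n=np.array([u[1],-u[0]])  # toward +x side
print(L,np.degrees(np.arctan2(u[1],u[0])))
heel=a[:2]+n*.02; foot=np.array([.607,.0675]); r=foot-heel; print('heel',heel,'foot along',r@u,'lat',r@n, 'tcp',(np.array([.6496,-.0648])-heel)@u)
E
```

```text
[ 0.62337297 -0.06312279  0.015     ] [0.59404146 0.04250554 0.002     ]
0.10962518691472269 105.51922751857062
heel [ 0.64264378 -0.05777155] foot along 0.13024115394889535 lat -0.0008263631705640745 tcp -0.008633413166670793
```

servo_tool --moves '[[[0,0,0],[-1,4,0],0],[[0,0,0],[-2,8,0],0],[[0,0,0],[-3.5,12,0],0],[[0,0,0],[-5,16,0],0],[[0,0,0],[-6,20,0],0]]'

```text
clock: 5.95
eef_pos: [0.6435, -0.0447, 0.0069]
eef_rot: [-180.0, -0.0, -162.1]
force: [-0.0, -0.9, -0.8]
grip_width: 0.0006
```

servo_tool --moves '[[[0,0,0],[-1,3,0],0],[[0,0,0],[-2,6,0],0],[[0,0,0],[-3,9,0],0],[[0,0,0],[-3.5,12,0],0],[[0,0,0],[-3.5,12,0],0]]'

```text
clock: 6.45
eef_pos: [0.64, -0.0327, 0.0069]
eef_rot: [180.0, -0.0, -162.1]
force: [1.2, -1.0, -0.6]
grip_width: 0.0002
```

servo_tool --moves '[[[0,0,0],[0,1,0],0],[[0,0,0],[-0.5,2,0],0],[[0,0,0],[-0.9,3,0],0],[[0,0,0],[-1.2,4,0],0],[[0,0,0],[-1.5,5,0],0]]'

```text
clock: 6.95
eef_pos: [0.6387, -0.028, 0.0069]
eef_rot: [-180.0, 0.0, -162.2]
force: [-0.0, -1.4, 0.7]
grip_width: 0.0005
```

servo_tool --moves '[[[0,0,0],[-0.3,1,0],0],[[0,0,0],[-0.6,2,0],0],[[0,0,0],[-0.9,3,0],0],[[0,0,0],[-1.2,4,0],0],[[0,0,0],[-1.5,5,0],0]]'

```text
clock: 7.45
eef_pos: [0.6372, -0.023, 0.0069]
eef_rot: [180.0, -0.0, -162.2]
force: [0.7, -1.6, -0.5]
grip_width: 0.0006
```

servo_tool --moves '[[[0,0,0],[-0.3,1,0],0],[[0,0,0],[-0.6,2,0],0],[[0,0,0],[-0.9,3,0],0],[[0,0,0],[-1.2,4,0],0]]'

```text
clock: 7.85
eef_pos: [0.6359, -0.019, 0.0069]
eef_rot: [180.0, -0.0, -162.2]
force: [0.5, -1.8, -0.9]
grip_width: 0.0004
```

servo_tool --moves '[[[0,0,0],[-0.3,1,0],0],[[0,0,0],[-0.6,2,0],0],[[0,0,0],[-0.9,3,0],0],[[0,0,0],[-1.2,4,0],0]]'

```text
clock: 8.25
eef_pos: [0.6348, -0.015, 0.0069]
eef_rot: [-180.0, -0.0, -162.2]
force: [0.1, -1.6, -0.2]
grip_width: 0.0005
```

servo_tool --moves '[[[0,0,0],[-0.3,1,0],0],[[0,0,0],[-0.6,2,0],0],[[0,0,0],[-0.9,3,0],0]]'

```text
clock: 8.55
eef_pos: [0.6339, -0.012, 0.0069]
eef_rot: [180.0, -0.0, -162.1]
force: [0.4, -0.8, -1.2]
grip_width: 0.0006
```

servo_tool --moves '[[[0,0,0],[-0.3,1,0],0],[[0,0,0],[-0.6,2,0],0],[[0,0,0],[-0.9,3,0],0]]'

```text
clock: 8.85
eef_pos: [0.633, -0.009, 0.0069]
eef_rot: [180.0, 0.0, -162.2]
force: [0.2, -2.1, 0.2]
grip_width: 0.0005
```

servo_tool --moves '[[[0,0,0],[-0.3,1,0],0],[[0,0,0],[-0.6,2,0],0]]'

```text
clock: 9.05
eef_pos: [0.6324, -0.0071, 0.0069]
eef_rot: [-180.0, -0.0, -162.2]
force: [0.4, -2.0, -1.0]
grip_width: 0.0005
```

servo_tool --moves '[[[0,0,0],[-0.3,1,0],0],[[0,0,0],[-0.6,2,0],0]]'

```text
clock: 9.25
eef_pos: [0.6319, -0.0052, 0.0069]
eef_rot: [-180.0, 0.0, -162.1]
force: [1.6, -5.4, -1.3]
grip_width: 0.0003
```

servo_tool --moves '[[[0,0,0],[-0.1,0.5,0],0],[[0,0,0],[-0.1,0.5,0],0]]'

```text
clock: 9.45
eef_pos: [0.6318, -0.0047, 0.0069]
eef_rot: [-180.0, 0.0, -162.1]
force: [1.7, -3.6, -1.6]
grip_width: 0.0004
```

```bash
python3 - <<'E'
from h import *
for n in ['scene','top','wrist']:
    d=grab(n,n+'3'); st=sensors.read_state(); print(st['eef_pos'].round(4),st['force'].round(2))
s=load('scene3')
im=cv2.cvtColor(s['pixels'][140:290,180:400],cv2.COLOR_RGB2BGR)
cv2.imwrite('pics/cs3.png',cv2.resize(im,None,fx=3.5,fy=3.5,interpolation=cv2.INTER_CUBIC))
E
```

```text
[ 0.6318 -0.0047  0.0069] [ 1.61 -4.45 -1.64]
[ 0.6318 -0.0047  0.007 ] [ 0.73 -3.9  -1.54]
[ 0.6318 -0.0047  0.0069] [ 1.65 -4.46 -1.11]
```

View pics/cs3.png

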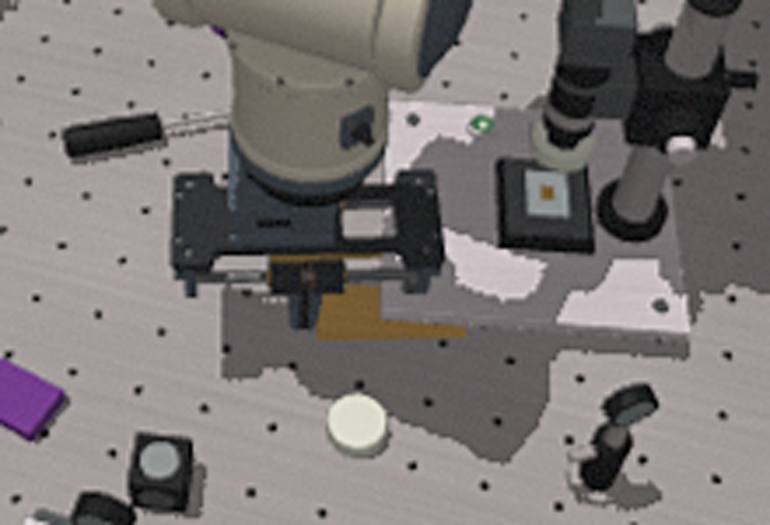

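View pics/wrist3.png

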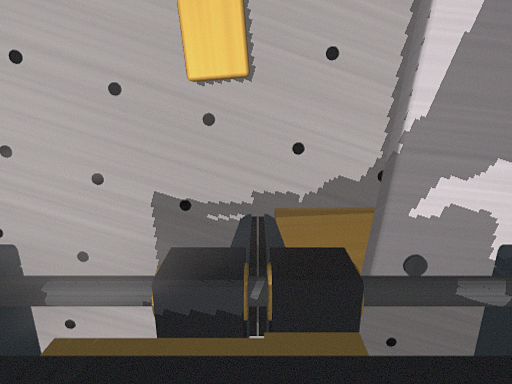

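The wedge is under the corner: its brass runs beneath the plate at scene crop (320–465, 330), and its sides stay parallel to the tool in the wrist view. The push is about 4.5 N and rising, so I'll go on in small steps.

servo_tool --moves '[[[0,0,0],[-0.1,0.5,0],0],[[0,0,0],[-0.3,1,0],0],[[0,0,0],[-0.3,1,0],0]]'

```text
clock: 9.9
eef_pos: [0.6315, -0.0037, 0.0069]
eef_rot: [-180.0, 0.0, -162.2]
force: [2.1, -4.7, -2.5]
grip_width: 0.0003
```

```bash
python3 - <<'E'
from h import *
F=[]
for i in range(2):
    viewer.get_image('wrist'); st=sensors.read_state(); F.append(st['force'])
print(st['eef_pos'].round(4),np.round(F,2))
E
```

```text
[ 0.6315 -0.0038  0.0069] [[ 1.81 -5.15 -1.41]
 [ 1.68 -5.56 -1.87]]
```

servo_tool --moves '[[[0,0,0],[-0.1,0.5,0],0],[[0,0,0],[-0.3,1,0],0],[[0,0,0],[-0.3,1,0],0]]'

```text
clock: 10.3
eef_pos: [0.6313, -0.0029, 0.0069]
eef_rot: [-180.0, 0.0, -162.2]
force: [2.6, -6.5, -1.9]
grip_width: 0.0004
```

```bash
python3 - <<'E'
from h import *
F=[]
for i in range(2):
    viewer.get_image('wrist'); st=sensors.read_state(); F.append(st['force'])
print(st['eef_pos'].round(4),np.round(F,2))
E
```

```text
[ 0.6313 -0.0029  0.0069] [[ 0.86 -6.19 -2.53]
 [ 2.08 -6.64 -1.95]]
```

servo_tool --moves '[[[0,0,0],[-0.1,0.5,0],0],[[0,0,0],[-0.3,1,0],0],[[0,0,0],[-0.3,1,0],0]]'

```text
clock: 10.7
eef_pos: [0.6311, -0.0019, 0.0069]
eef_rot: [-180.0, 0.0, -162.1]
force: [2.8, -8.2, -1.8]
grip_width: 0.0001
```

```bash
python3 - <<'E'
from h import *
F=[]
for i in range(2):
    viewer.get_image('wrist'); st=sensors.read_state(); F.append(st['force'])
print(st['eef_pos'].round(4),np.round(F,2))
E
```

```text
[ 0.6311 -0.002   0.007 ] [[ 2.35 -7.04 -2.24]
 [ 2.09 -6.71 -2.05]]
```

servo_tool --moves '[[[0,0,0],[1,-3,0],0],[[0,0,0],[3,-10,0],0],[[0,0,0],[6,-20,0],0],[[0,0,0],[6,-20,45],0],[[0,0,0],[6,-20,90],0]]'

```text
clock: 11.3
eef_pos: [0.636, -0.0225, 0.0969]
eef_rot: [179.9, -0.2, -162.2]
force: [0.3, 0.2, 0.1]
grip_width: 0.0003
```

servo_tool --moves '[[[0,0,0],[0,-45,20],0],[[0,0,0],[0,-85,40],0],[[0,0,0],[0,-120,40],0],[[0,0,0],[0,-120,40],0]]'

```text
clock: 11.7
eef_pos: [0.6371, -0.1466, 0.1378]
eef_rot: [-179.9, 0.1, -162.4]
force: [0.4, 0.4, -0.1]
grip_width: 0.0003
```

```bash
python3 - <<'E'
from h import *
for n in ['scene','top','wrist']:
    d=grab(n,n+'4')
st=sensors.read_state(); print(st['eef_pos'].round(4),st['force'].round(2))
s=load('scene4')
im=cv2.cvtColor(s['pixels'][140:290,180:400],cv2.COLOR_RGB2BGR)
cv2.imwrite('pics/cs4.png',cv2.resize(im,None,fx=3.5,fy=3.5,interpolation=cv2.INTER_CUBIC))
E
```

```text
[ 0.6365 -0.1417  0.1367] [-0.87 -0.06 -0.73]
```

View pics/cs4.png

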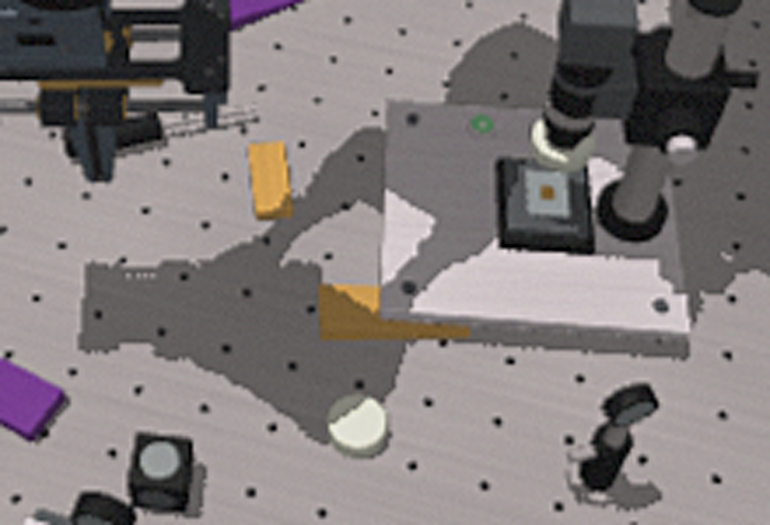

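View pics/top4.png

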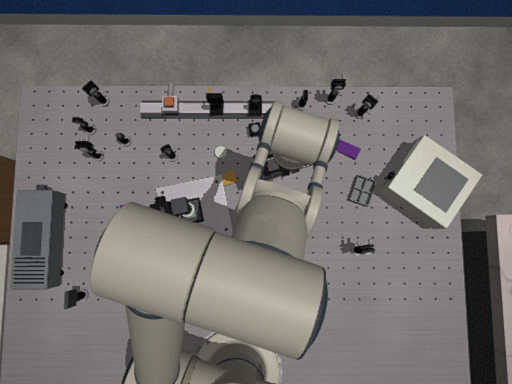

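View pics/wrist4.png

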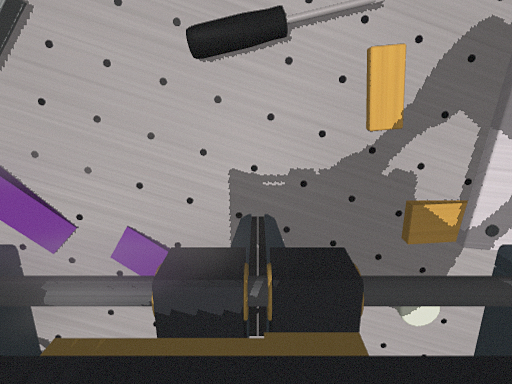

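```bash
python3 - <<'E'
from h import *
s=load('scene4'); s0=load('scene0')
def blob(d,u,v,r=3):
    g=d['pixels'].astype(float).mean(-1); u0,v0=int(round(u)),int(round(v)); w=g[v0-r:v0+r+1,u0-r:u0+r+1]
    b=np.clip(np.median(w)-20-w,0,None); vv,uu=np.mgrid[v0-r:v0+r+1,u0-r:u0+r+1]; return (uu*b).sum()/b.sum(),(vv*b).sum()/b.sum()
for p in [(296.4,221.9),(368.3,227),(297.5,173.8)]: print(np.round(blob(s0,*p),2),np.round(blob(s,*p),2))
# arm points
tcp=np.array([.6365,-.1425,.137]); tgt=np.array([.607,.0675,.036])
dth=np.arctan2(tgt[1],tgt[0])-np.arctan2(tcp[1],tcp[0]); print('J1 turn',np.degrees(dth))
A=[]
for t in ['scene4','top4']:
    d=load(t); d0=load(t[:-1]+'0'); P=pts(d); m=(d['z_map']>0)&(d0['z_map']-d['z_map']>.04); A.append(P[m])
A=np.vstack(A); A=A[A[:,2]>.12]; c,sn=np.cos(dth),np.sin(dth)
B=A.copy(); B[:,0]=c*A[:,0]-sn*A[:,1]; B[:,1]=sn*A[:,0]+c*A[:,1]
u=tgt[:2]/np.linalg.norm(tgt[:2]); B[:,:2]-=u*(.652-.611); B[:,2]-=.1
M=np.vstack([pts(load(t))[(load(t)['z_map']>0)].reshape(-1,3) for t in ['scene0','top0']])
M=M[(M[:,2]>.08)&(M[:,2]<.30)&(np.hypot(M[:,0]-.51,M[:,1]-.139)<.17)]; print('micro',M.min(0),M.max(0))
from scipy.spatial import cKDTree
di,ix=cKDTree(M).query(B); o=np.argsort(di)[:400:40]
for i in o: print(di[i].round(3),B[i].round(3),M[ix[i]].round(3))
near=B[(abs(B[:,0]-.5)<.15)&(abs(B[:,1]-.139)<.06)]; print('lowest above tube',near[:,2].min() if len(near) else None)
E
```

```text
[296.41 221.92] [296.46 221.86]
[368.32 227.06] [368.37 227.01]
[297.48 173.77] [297.42 173.62]
J1 turn 18.964694021201
micro [0.44034606 0.12297341 0.08077996] [0.55280886 0.25872326 0.26929985]
0.016 [0.529 0.119 0.161] [0.521 0.132 0.157]
0.026 [0.548 0.125 0.158] [0.525 0.136 0.153]
0.031 [0.547 0.116 0.161] [0.522 0.134 0.16 ]
0.034 [0.551 0.115 0.159] [0.525 0.136 0.153]
0.037 [0.554 0.114 0.16 ] [0.525 0.136 0.153]
0.04 [0.551 0.106 0.16 ] [0.521 0.132 0.157]
0.043 [0.554 0.106 0.161] [0.521 0.132 0.157]
0.045 [0.575 0.154 0.159] [0.53  0.145 0.158]
0.048 [0.569 0.117 0.159] [0.53  0.145 0.158]
0.05 [0.58  0.139 0.161] [0.53  0.145 0.158]
lowest above tube 0.04648129220371802
```

Compared with the first picture, the screws have moved less than 0.2 px, so the microscope hasn't shifted. At the present yaw the gripper body would pass about 16 mm from the tube, so I'll turn the tool −54° before pressing.

servo_tool --moves '[[[0,0,-8],[0,0,0],0],[[0,0,-16],[0,0,0],0],[[0,0,-24],[0,20,0],0],[[0,0,-32],[0,40,0],0],[[0,0,-40],[0,60,0],0]]'

```text
clock: 12.35
eef_pos: [0.6365, -0.0797, 0.1366]
eef_rot: [180.0, -0.1, 157.6]
force: [0.5, 1.2, 0.5]
grip_width: 0.0004
```

servo_tool --moves '[[[0,0,-8],[-5,30,0],0],[[0,0,-14],[-10,60,0],0],[[0,0,-14],[-20,95,0],0],[[0,0,-14],[-27,130,0],0],[[0,0,-14],[-29.5,150,-20],0]]'

```text
clock: 12.85
eef_pos: [0.6074, 0.0719, 0.1186]
eef_rot: [179.9, 0.1, 144.0]
force: [1.2, -0.1, -0.6]
grip_width: 0.0006
```

servo_tool --moves '[[[0,0,0],[0,0,-20],0],[[0,0,0],[0,0,-40],0],[[0,0,0],[0,0,-50],0],[[0,0,0],[0,0,-50],0]]'

```text
clock: 13.25
eef_pos: [0.6062, 0.069, 0.0656]
eef_rot: [-179.9, -0.1, 143.9]
force: [0.1, -0.1, 0.1]
grip_width: 0.0006
```

```bash
python3 - <<'E'
from h import *
F=[]
for n in ['scene','wrist']:
    d=grab(n,n+'5'); st=sensors.read_state(); print(st['clock'],st['eef_pos'].round(4),st['eef_rot'].round(1),st['force'].round(2))
s=load('scene5')
im=cv2.cvtColor(s['pixels'][140:290,180:400],cv2.COLOR_RGB2BGR)
cv2.imwrite('pics/cs5.png',cv2.resize(im,None,fx=3.5,fy=3.5,interpolation=cv2.INTER_CUBIC))
E
```

```text
13.3 [0.607  0.0688 0.0667] [-1.800e+02 -1.000e-01  1.439e+02] [-0.6   0.14 -0.16]
13.35 [0.6075 0.0686 0.0674] [180.    0.  143.9] [ 0.22 -1.16  0.9 ]
```

View pics/cs5.png

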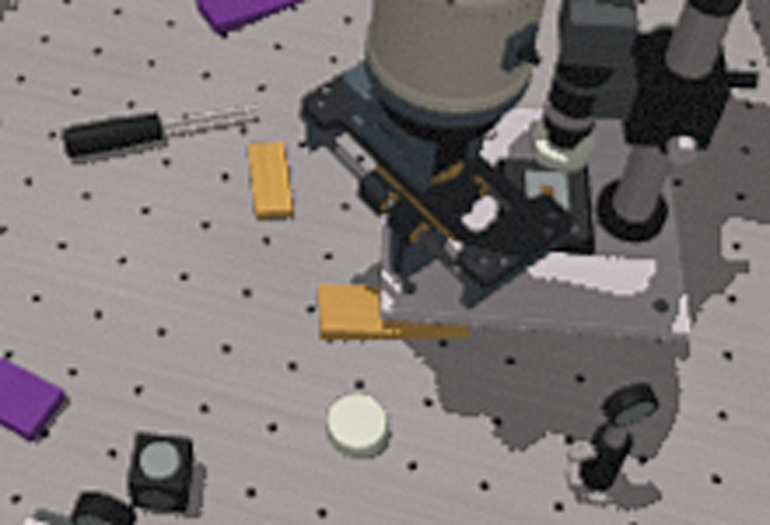

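View pics/wrist5.png

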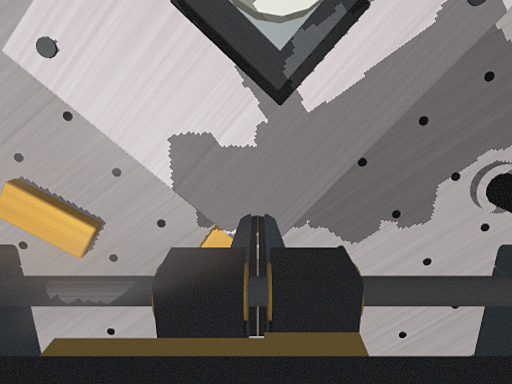

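The fingers hang just above the corner screw, at scene crop (400,275), with the gripper body clear of the tube. Now I'll lower until it touches.

servo_tool --moves '[[[0,0,0],[0,-1,-10],0],[[0,0,0],[0,-1,-20],0],[[0,0,0],[0,-1,-26],0],[[0,0,0],[0,-1,-28],0],[[0,0,0],[0,-1,-28],0]]'

```text
clock: 13.85
eef_pos: [0.6071, 0.0674, 0.0385]
eef_rot: [-180.0, -0.0, 143.8]
force: [-0.2, -0.1, 0.5]
grip_width: 0.0006
```

servo_tool --moves '[[[0,0,0],[0,0,-0.5],0],[[0,0,0],[0,0,-1],0],[[0,0,0],[0,0,-1],0]]'

```text
clock: 14.15
eef_pos: [0.6075, 0.0674, 0.0381]
eef_rot: [180.0, 0.0, 143.9]
force: [1.0, 0.2, -0.1]
grip_width: 0.0003
```

servo_tool --moves '[[[0,0,0],[0,0,-0.5],0],[[0,0,0],[0,0,-1],0],[[0,0,0],[0,0,-1],0]]'

```text
clock: 14.45
eef_pos: [0.6073, 0.0674, 0.0369]
eef_rot: [-180.0, 0.0, 143.9]
force: [0.0, -0.4, -0.6]
grip_width: 0.0003
```

servo_tool --moves '[[[0,0,0],[0,0,-0.5],0],[[0,0,0],[0,0,-1],0],[[0,0,0],[0,0,-1],0]]'

```text
clock: 14.75
eef_pos: [0.6073, 0.0674, 0.0358]
eef_rot: [-180.0, -0.0, 143.8]
force: [0.6, 0.2, 0.8]
grip_width: 0.0005
```

servo_tool --moves '[[[0,0,0],[0,0,-0.3],0],[[0,0,0],[0,0,-0.5],0],[[0,0,0],[0,0,-0.5],0]]'

```text
clock: 15.05
eef_pos: [0.6073, 0.0674, 0.0354]
eef_rot: [180.0, -0.0, 143.9]
force: [0.6, 0.2, 0.2]
grip_width: 0.0002
```

servo_tool --moves '[[[0,0,0],[0,0,-0.5],0],[[0,0,0],[0,0,-0.5],0]]'

```text
clock: 15.25
eef_pos: [0.6073, 0.0674, 0.0348]
eef_rot: [-180.0, -0.0, 143.8]
force: [-0.2, -0.4, -0.0]
grip_width: 0.0005
```

servo_tool --moves '[[[0,0,0],[0,0,-0.5],0],[[0,0,0],[0,0,-0.5],0]]'

```text
clock: 15.45
eef_pos: [0.6072, 0.0674, 0.0344]
eef_rot: [-180.0, -0.0, 143.8]
force: [-0.5, -0.2, 0.1]
grip_width: 0.0008
```

servo_tool --moves '[[[0,0,0],[0,0,-0.5],0],[[0,0,0],[0,0,-0.5],0]]'

```text
clock: 15.65
eef_pos: [0.6074, 0.0674, 0.034]
eef_rot: [180.0, 0.0, 143.8]
force: [0.1, 0.9, 1.5]
grip_width: 0.0004
```

servo_tool --moves '[[[0,0,0],[0,0,-0.5],0],[[0,0,0],[0,0,-0.5],0]]'

```text
clock: 15.85
eef_pos: [0.6074, 0.0674, 0.0338]
eef_rot: [180.0, 0.0, 143.8]
force: [-1.7, 0.0, 7.3]
grip_width: 0.0003
```

servo_tool --moves '[[[0,0,0],[0,0,-0.5],0],[[0,0,0],[0,0,-0.5],0]]'

```text
clock: 16.05
eef_pos: [0.6074, 0.0674, 0.0337]
eef_rot: [180.0, 0.0, 143.9]
force: [-3.9, -0.0, 13.9]
grip_width: 0.0006
```

The corner is firm: 7 N then 14 N, with only 0.1 mm of motion between. Hold it briefly, then lift.

servo_tool --moves '[[[0,0,0],[0.2,0,-0.1],0],[[0,0,0],[0.2,0,-0.1],0],[[0,0,0],[0.2,0,-0.1],0],[[0,0,0],[0.2,0,-0.1],0],[[0,0,0],[0.2,0,-0.1],0]]'

```text
clock: 16.55
eef_pos: [0.6074, 0.0674, 0.0336]
eef_rot: [180.0, 0.0, 143.9]
force: [-4.8, -0.7, 16.3]
grip_width: 0.0
```

servo_tool --moves '[[[0,0,0],[0,0,0],0],[[0,0,0],[0,0,0],0],[[0,0,0],[0,0,0],0],[[0,0,0],[0,0,0],0],[[0,0,0],[0,0,0],0]]'

```text
clock: 17.05
eef_pos: [0.6074, 0.0674, 0.0336]
eef_rot: [180.0, 0.0, 143.9]
force: [-5.0, -0.6, 16.0]
grip_width: 0.0006
```

servo_tool --moves '[[[0,0,0],[0,0,1],0],[[0,0,0],[0,0,5],0],[[0,0,0],[0,0,25],0],[[0,0,0],[0,0,60],0],[[0,0,0],[0,-20,100],0]]'

```text
clock: 17.55
eef_pos: [0.6067, 0.0488, 0.1332]
eef_rot: [-180.0, -0.1, 144.0]
force: [1.3, -0.6, 0.8]
grip_width: 0.0004
```

servo_tool --moves '[[[0,0,0],[0,-45,0],0],[[0,0,0],[0,-90,0],0],[[0,0,0],[0,-135,0],0],[[0,0,0],[0,-180,0],0],[[0,0,0],[0,-190,0],0]]'

```text
clock: 18.05
eef_pos: [0.6074, -0.147, 0.133]
eef_rot: [-180.0, 0.1, 143.7]
force: [0.5, 0.3, 0.8]
grip_width: 0.0005
```

```bash
python3 - <<'E'
from h import *
for n in ['scene','top','wrist']: grab(n,n+'6')
st=sensors.read_state(); print(st['clock'],st['eef_pos'].round(4),st['force'].round(2))
s=load('scene6'); s0=load('scene0')
def blob(d,u,v,r=3):
    g=d['pixels'].astype(float).mean(-1); u0,v0=int(round(u)),int(round(v)); w=g[v0-r:v0+r+1,u0-r:u0+r+1]
    b=np.clip(np.median(w)-20-w,0,None); vv,uu=np.mgrid[v0-r:v0+r+1,u0-r:u0+r+1]; return (uu*b).sum()/b.sum(),(vv*b).sum()/b.sum()
for p in [(296.4,221.9),(368.3,227),(297.5,173.8)]: print(np.round(blob(s0,*p),2),np.round(blob(s,*p),2))
w4=load('scene4')
for d in (w4,s):
    hsv=cv2.cvtColor(d['pixels'],cv2.COLOR_RGB2HSV); m=cv2.inRange(hsv,(8,120,60),(30,255,255)); m[:218]=0;m[245:]=0
    x=np.where(m>0); print('wedge px',x[1].min(),x[1].max(),x[0].min(),x[0].max())
im=cv2.cvtColor(s['pixels'][140:290,180:400],cv2.COLOR_RGB2BGR)
cv2.imwrite('pics/cs6.png',cv2.resize(im,None,fx=3.5,fy=3.5,interpolation=cv2.INTER_CUBIC))
E
```

```text
18.2 [ 0.6073 -0.1426  0.1327] [0.74 0.17 0.03]
[296.41 221.92] [296.31 221.79]
[368.32 227.06] [368.37 227.01]
[297.48 173.77] [297.41 173.61]
wedge px 271 313 222 236
wedge px 271 313 221 236
```

View pics/cs6.png

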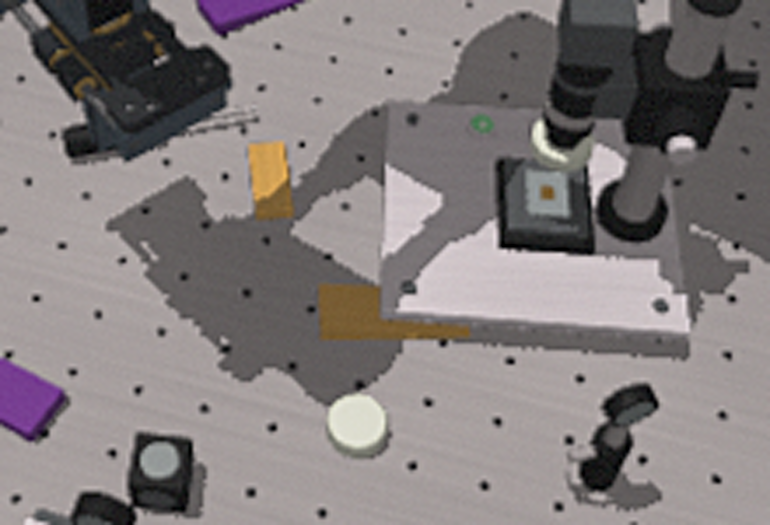

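```bash
python3 -c "
from h import *
print(job.sign_off())"
```

```text
the job is handed in; nothing more can be done
None
```

The brass wedge is snug under the worn foot, and the microscope did not rock when I pressed on that corner. The job was handed in at about 18 s of the 64 s allowed, with the arm clear.

- **Wedge:** I pushed it thin end first, with the shut fingers flat on its heel. Measured midway, its axis was lined up to within about 1 mm of the foot. The push was about 2 N while it slid free, jumped when the slope met the foot, and I stopped at about 7.5–8.5 N. I then backed off.
- **Press:** I pressed on the plate corner above the foot up to about 16 N and held it for about 1 s. The corner gave only about 0.2 mm between 7 N and 16 N.
- **Last checks:** The plate screws are within about 0.2 pixels (roughly 0.5 mm) of where they started. The wedge was in the same place before and after the press. Nearby items, including the flat bar and lens case, look unmoved in the final picture.
- **Disagreement:** Contact in the press came at a tool height of 34 mm, where the 2 mm screw head should have given 36 mm. I put this down to the calibration, as the force came on sharply with no sign of the corner sinking.

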